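# Open the flap of the table socket box

### The arm

A 6-joint arm with a two-finger parallel gripper is mounted at the origin on a cart in front of the work surface, level with it; the furniture and walls round the work are solid. World frame = base frame: x ahead of the robot, y to its left, z up, the work surface at z = 0. Lengths are in m, angles in rad, forces in N, time in s.
With the tool pointing down it reaches from about 0.3 to 0.875 m from the base axis. Payload 6.4 kg.
Tool frame: the origin (TCP) lies between the finger pads; the fingertips stand 8 mm ahead of it and the grasp point (between the pads) lies 11 mm behind it (ctrl.finger_overhang is the distance from the TCP to the fingertips, in m); z points along the fingers, y is the line along which they close (so a half turn about z gives the same grasp; the last joint's range is limited). The gripper opens to 85 mm and grips with 20 to 120 N. Pads are 22 mm wide; open, the fingers measure 114 mm over their backs; the gripper's body (76 mm by 85 mm) begins 54 mm behind the grasp point. The pads swing forward as they close: fully open they stand 13 mm farther back than shut.
Start: joints at [-1.311, 0.181, 1.607, -0, 1.354, -0.206], TCP at [0.258, -0.514, 0.207] pointing down, gripper open.
Joint ranges: [-2.99, 2.99], [-0.89, 2.07], [0.3, 2.58], [-1.14, 4.28], [0, 2.63], [-3.12, 3.12]. Speed limits (rad/s): [2.57, 2.57, 3.01, 3.14, 3.14, 3.14].

### API

Orientations are given as a unit quaternion [w, x, y, z].
In Python, from bench import ctrl, camera gives the robot as it stands.
- The arm moves only by the shell command python3 -m pendant 'ROWS' [OPENING]. ROWS is JSON, a list of rows, each a list of 6 numbers: the shift along the world's x, y, z normalised to -1 to 1, where 1 is 200 mm, then the turn, a rotation vector about the world's x, y, z normalised to -1 to 1, where 1 is pi/2 rad. In form: [[dx, dy, dz, rx, ry, rz], ...]. A call has exactly 10 rows; each row shifts and turns the commanded pose from where the row before left it; what a row does not reach is not made up. A row lasts 1/8 s, in which the tool goes at most 62.5 mm and 10.7 degrees, less where a joint would pass 70% of its speed; a pose out of reach is approached as far as the arm can. A call with a number of a shift or a turn outside -1 to 1 is refused whole. A call with a gripper value outside its range is refused whole. OPENING is the opening, from -1 (shut) to 1 (fully open), set as the call begins (- or left out, the last holds). The fingers move at their own pace and stop on an object; the grip force is fixed at half the most. Time passes only in rows, so rows that do not move let the fingers close, or fill a call up. It gives the time, the measured TCP pose, the force, the opening and the grip force at its end, in the units of the state.
- ctrl.get_obs(): the state, without advancing time (a new reading comes with each control period).
- camera(name): name is "scene" or "top" or "wrist"; returns a dict with "color" (400x640x3 uint8, blue, green, red), "fx", "fy", "cx", "cy" (pixels), "xyz" and "rotation" of the camera in the world; the wrist camera has in their place "hand_eye" (4x4, takes a point from camera to tool coordinates, whose origin is the TCP and whose axes are the flange's). Camera axes: x right, y down, z forward; pixel columns grow to the right and rows downward; lengths in m; the calibration is good to about 2 mm. A picture is of the moment at which its call begins: read the wrist's pose just before it. There is no depth.
- ctrl.hand_in(): hands the job in; it is judged then, once.
The state is a dict: "time_s": time; "q": joint angles; "dq": joint speeds; "joint_efforts": joint torques, N m; "eef_pos": TCP position; "eef_rot": TCP orientation; "wrist_force": force on the tool from outside, world axes, zero at the start; "torque": the same for the moment, N m; "opening": opening from 0.0 (shut) to 1.0 (fully open); "grasp_force": force on a finger pad.
Only numpy, scipy, OpenCV 4.12 (cv2) and the standard library are available. Lean on these libraries where they do the work, as an engineer would, in place of code of your own. Each camera call takes 0.05 s, during which the arm holds its last target. There are 200 camera calls.

### The job

The socket box let into the loose piece of table top is to be wired next: press its black release tab down with a fingertip so that the flap springs up, let the tab go, then push the flap all the way back until it rests open against its stop, leaning past upright. Work by touch alone: do not lift or shove the piece of table top, and leave the tools and offcut lying around it where they are.

Things in the scene. Friction and masses are not known exactly. Their poses are not given: they have to be found in the camera images.
- table_section: Loose piece of table top, about 3 kg: dark-faced board 250 (x) x 340 (y) x 24 mm on two pale bearers, top 99 mm above its origin, which is on the work surface under its centre; x points from tab to hinge, y along the hinge, z up. A brushed metal frame (x -100 to +66, y +-95 mm, face 103 mm up) in it holds flap and tab. A tape measure lies beside the frame at -y, a pencil at +y.
- tab_top (a point): Centre of the upper face of the release tab, a ribbed black plastic pad 32 mm (x) x 40 mm (y) in the middle of the frame's front side, 4 mm clear of the flap's front edge; at rest it is 112 mm above the section's origin, 9 mm above the frame and 4 mm above the shut flap.
- release_tab (a joint): How far the tab is pressed straight down, in m: 0 at rest, 0.006 at the bottom. It springs back; it takes about 2 N at the start and 6 N at the bottom. The flap is set free at about 0.0035. The tab can catch the flap again if something holds the flap down while the tab comes up.
- flap (a joint): Angle of the flap, rad: 0 shut and latched (level), about 1.05 (60 degrees) lifted by its spring once unlatched, 1.57 upright, 1.92 at its open stop (110 degrees, leaning away from the tab). Let go between 1.05 and about 1.35 it falls back to 1.05; well past upright it stays or sinks on to the stop. Damped hinge; pushing it slowly takes 1 to 4 N.
- flap_edge (a point): Middle of the flap's free front edge next to the tab, half-way through its 5 mm thickness; it swings up on a radius of 101 mm about the hinge. The flap is an aluminium plate with dark wood veneer on top, 150 mm wide (y), with two cable notches 27 mm wide, 10 mm deep in this edge; the middle 52 mm are straight. Shut, its upper face is 108 mm above the section's origin.
- hinge_mid (a point): Middle of the flap's hinge axis, fixed to the table section at x = +47 mm, y = 0, 105.5 mm above the section's origin; the axis runs along the section's y.
- tape_measure: Yellow and black tape measure lying on its side on the table section, 62 x 73 x 32 mm; origin at the centre of its underside. To be left alone.
- pencil: Carpenter's pencil lying on the table section, 7 x 181 x 8 mm; origin at the centre of its underside. To be left alone.
- sanding_block: Cork sanding block, 53 x 97 x 26 mm, on the work surface right of the section, 30 to 50 cm away; origin at the centre of its underside. To be left alone.
- offcut_block: Pale wooden offcut, 45 x 75 x 28 mm, on the work surface far to the right of the section; origin at the centre of its underside. To be left alone.

How it is judged:
On the way, in this order (a step that is already met when the one before it is completed fails the run):
1. the release tab is pressed down (value of joint release_tab above 0.003 m), for 0.05 s.
2. the tab has been let go and the flap stands free of its latch (value of joint release_tab below 0.0015 m and value of joint flap above 0.8 rad), for 0.1 s.
At the end, for the whole second after the job is handed in: The flap rests open beyond 1.75 rad (100 degrees; its stop is at 110), the tab is back up, and the piece of table top stands flat within 30 mm of where it was (value of joint flap above 1.75 rad and velocity of joint flap below 0.1 rad/s and value of joint release_tab below 0.0015 m and distance of table_section from where it was at the start of the episode below 0.03 m and angle between table_section's own z axis and vertical below 0.03 rad); the robot touches nothing.
It fails at once if the piece of table top is lifted, tipped or shoved more than 30 mm (distance of table_section from where it was at the start of the episode above 0.03 m or angle between table_section's own z axis and vertical above 0.08 rad).
It fails at once if a bystander is moved more than 40 mm (distance of any of tape_measure, pencil, sanding_block, offcut_block from where it was at the start of the episode above 0.04 m).
It also fails if it takes over 38 s, if anything falls off the work surface, if the arm or the gripper's body presses on something with over 40 N, if the wrist force passes 120 N, or if a joint passes its speed limit or range.

## Working session

There is one attempt and no reset: what is moved stays moved. The work goes in short steps, Python scripts to look and compute and a shell command to move; the robot and the scene stay as the last step left them, time stands still between calls to the robot, and variables do not carry over. Pictures are saved under pics/ and viewed, at most 10 in all, crops included, and the job is handed in when it is done.

```bash
mkdir -p pics; python3 - <<'E'
from bench import ctrl,camera
import cv2,numpy as np
o=ctrl.get_obs();print(o['time_s'],o['eef_pos'],o['eef_rot'],o['opening'],ctrl.finger_overhang)
for n in("top","scene"):
    c=camera(n);cv2.imwrite(f"pics/{n}0.png",c["color"]);print(n,c["fx"],c["cx"],c["cy"],c["xyz"],np.round(c["rotation"],4).tolist())
E
```

```text
0.0 [ 0.25810824 -0.51316381  0.20619461] [-8.65389340e-04  9.73001268e-01  2.30798144e-01 -3.09305818e-05] 1.0005491335228236 0.008
top 508.9014881599973 314.4926189025049 202.22109633594806 [ 0.47164564 -0.0211609   1.57728756] [0.0175, -0.7045, 0.7092, -0.0187]
scene 374.3191768758962 317.8570350120035 199.06879519710873 [0.06392878 0.52247222 0.77773393] [0.1498, -0.3257, 0.8573, -0.3694]
```

View pics/top0.png

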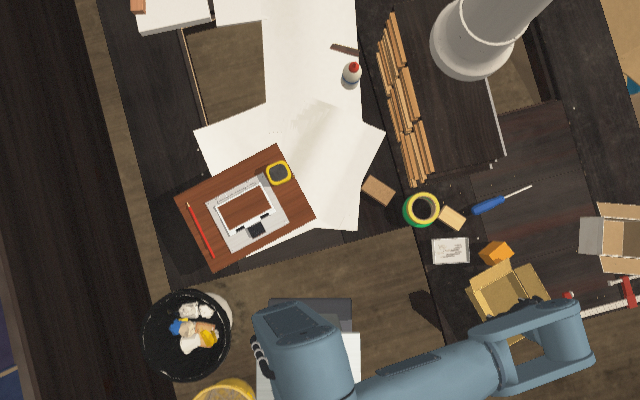

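View pics/scene0.png

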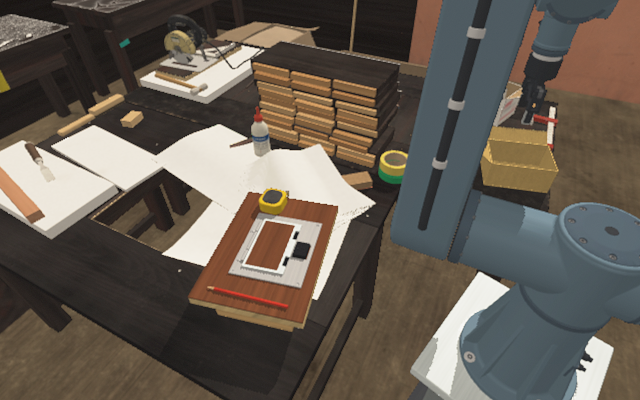

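The top view shows the board at about (175–316, 144–272), with the tab near (256,229), the pencil on the left and the tape measure at (278,173). Next I'll measure the board, frame and tab.

```bash
cat > h.py <<'E'
import numpy as np,cv2
from scipy.spatial.transform import Rotation as R
def rot(q): return R.from_quat(np.roll(q,-1)).as_matrix()
def toplane(c,px,z,M=None,p=None):
    M=rot(c["rotation"]) if M is None else M; p=np.array(c["xyz"]) if p is None else p
    px=np.atleast_2d(px).astype(float)
    d=np.c_[(px[:,0]-c["cx"])/c["fx"],(px[:,1]-c["cy"])/c["fy"],np.ones(len(px))]@M.T
    return p+d*((z-p[2])/d[:,2])[:,None]
E
python3 - <<'E'
from bench import camera
from h import *
c=camera("top");im=c["color"];hsv=cv2.cvtColor(im,cv2.COLOR_BGR2HSV)
roi=np.zeros(im.shape[:2],np.uint8);roi[140:276,170:320]=255
H,S,V=[hsv[...,i].astype(int) for i in range(3)]
def big(m):
    m=(m.astype(np.uint8)*255)&roi
    cs=cv2.findContours(m,cv2.RETR_EXTERNAL,cv2.CHAIN_APPROX_NONE)[0];return max(cs,key=cv2.contourArea)
wood=((H<15)&(S>90)&(V>50))
r=cv2.minAreaRect(big(wood));b=cv2.boxPoints(r);w=toplane(c,b,.099)
print("board",np.round(b,1).tolist(),np.round(w,3).tolist(),np.linalg.norm(np.diff(w,axis=0),axis=1))
print("centre",w.mean(0))
fr=(S<60)&(V>110); r=cv2.minAreaRect(big(fr));b=cv2.boxPoints(r);w=toplane(c,b,.103)
print("frame",np.round(b,1).tolist(),np.round(w,3).tolist(),np.linalg.norm(np.diff(w,axis=0),axis=1),w.mean(0))
m=np.zeros(roi.shape,bool);m[214:245,240:275]=True
t=big((V<60)&m);r=cv2.minAreaRect(t);print("tab",r,toplane(c,r[0],.112))
w=toplane(c,cv2.boxPoints(r),.112);print(np.linalg.norm(np.diff(w,axis=0),axis=1))
cv2.imwrite("pics/crop.png",cv2.resize(im[140:276,170:320],None,fx=4,fy=4,interpolation=cv2.INTER_CUBIC))
E
```

```text
board [[171.6999969482422, 196.39999389648438], [276.0, 141.5], [316.70001220703125, 218.8000030517578], [212.39999389648438, 273.70001220703125]] [[0.567, 0.391, 0.099], [0.726, 0.087, 0.099], [0.499, -0.03, 0.099], [0.343, 0.272, 0.099]] [0.34307493 0.25557996 0.34046317]
centre [0.53384335 0.18016249 0.099     ]
frame [[204.1999969482422, 202.39999389648438], [262.5, 171.39999389648438], [289.5, 222.10000610351562], [231.3000030517578, 253.1999969482422]] [[0.549, 0.296, 0.103], [0.638, 0.127, 0.103], [0.49, 0.049, 0.103], [0.402, 0.217, 0.103]] [0.19114468 0.16745565 0.19018889] [0.51963005 0.17203847 0.103     ]
tab ((256.10003662109375, 229.7000274658203), (10.28591251373291, 13.86362075805664), 63.43495178222656) [[0.4687711  0.14438614 0.112     ]]
[0.03975983 0.0296122  0.03972376]
```

View pics/crop.png

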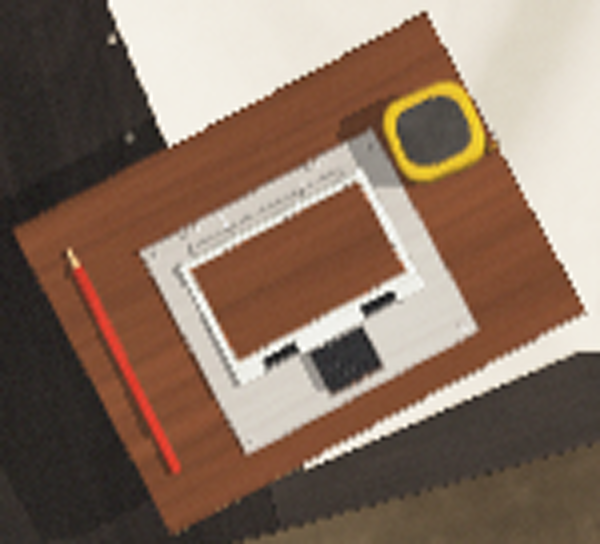

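The board measures 256×341 mm and the frame 191×167 mm, both matching the given sizes. The tab position agrees with the frame prediction to about 1 mm. Section yaw is about 28°, and the tool already lines up with it. I'll move above the tab with the gripper shut.

```bash
python3 -m pendant '[[0,0,0.25,0,0,0],[0.07,0.235,0,0,0,0],[0.07,0.235,0,0,0,0],[0.07,0.235,0,0,0,0],[0.07,0.235,0,0,0,0],[0.07,0.235,0,0,0,0],[0.07,0.235,0,0,0,0],[0.07,0.235,0,0,0,0],[0.07,0.235,0,0,0,0],[0.07,0.235,0,0,0,0]]' -1
python3 -m pendant '[[0.08,0.235,0,0,0,0],[0.08,0.235,0,0,0,0],[0.08,0.235,0,0,0,0],[0.08,0.235,0,0,0,0],[0.08,0.23,0,0,0,0],[0,0,-0.2,0,0,0],[0,0,-0.2,0,0,0],[0,0,0,0,0,0],[0,0,0,0,0,0],[0,0,0,0,0,0]]'
python3 - <<'E'
from bench import ctrl,camera
from h import *
o=ctrl.get_obs();c=camera("wrist");cv2.imwrite("pics/w1.png",c["color"])
T=np.array(c["hand_eye"]);M=rot(o["eef_rot"]);Mc=M@T[:3,:3];pc=np.array(o["eef_pos"])+M@T[:3,3]
print(o["time_s"],o["eef_pos"],o["eef_rot"],o["wrist_force"],M.round(3).tolist())
# project expected points
xs=np.array([.884,.468,0]);ys=np.array([-.468,.884,0]);o0=np.array([.5346,.180,0])
for n,x,y,z in(("tab",-74,0,112),("tab front",-90,0,112),("tabcorner",-90,20,112),("frame corner",-100,95,103),("fc",66,95,103),("fc-",-100,-95,103),("tip",0,0,0)):
    P=o0+xs*x/1e3+ys*y/1e3+[0,0,z/1e3]
    if n=="tip":P=np.array(o["eef_pos"])-[0,0,.008]
    d=Mc.T@(P-pc);print(n,d[:2]/d[2]*c["fx"]+[c["cx"],c["cy"]])
E
```

```text
time_s: 1.4
eef_pos: [0.3844, -0.0892, 0.2571]
eef_rot: [0.0, 0.973, 0.231, 0.0]
wrist_force: [1.2, -0.2, 0.4]
opening: -0.002
grasp_force: 0.0
time_s: 2.65
eef_pos: [0.4657, 0.1432, 0.1792]
eef_rot: [0.0, 0.973, 0.231, 0.002]
wrist_force: [-0.2, 0.0, 0.2]
opening: -0.001
grasp_force: 0.0
2.65 [0.46568598 0.14317371 0.17917545] [2.79380567e-04 9.73043944e-01 2.30613131e-01 1.72894195e-03] [-0.1616998   0.04755059  0.23849497] [[0.894, 0.449, 0.003], [0.449, -0.894, 0.0], [0.003, 0.001, -1.0]]
tab [320.38069771 194.34559037]
tab front [320.82644171 213.51149569]
tabcorner [295.77793446 214.01696398]
frame corner [207.52504051 223.23473973]
fc [175.95257171  -3.75974734]
fc- [435.07385961 218.66885776]
tip [320.77515161 229.40696461]
```

View pics/w1.png

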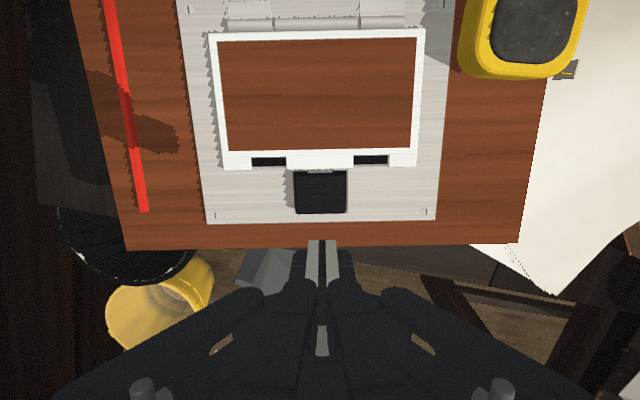

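The picture confirms it: the tab is seen at (320,192) against a predicted (320,194), and the frame corners match. The shut fingertips are at (320,241). I'll go down onto the tab.

```bash
python3 -m pendant '[[0.01,0.007,-0.15,0,0,0],[0,0,-0.1,0,0,0],[0,0,-0.04,0,0,0],[0,0,-0.01,0,0,0],[0,0,-0.005,0,0,0],[0,0,-0.005,0,0,0],[0,0,-0.005,0,0,0],[0,0,0,0,0,0],[0,0,0,0,0,0],[0,0,0,0,0,0]]'
```

```text
time_s: 3.95
eef_pos: [0.4663, 0.1446, 0.1141]
eef_rot: [0.0, 0.973, 0.231, 0.0]
wrist_force: [0.2, -0.6, -0.7]
opening: 0.002
grasp_force: 0.0
```

```bash
python3 -m pendant '[[0,0,-0.005,0,0,0],[0,0,-0.005,0,0,0],[0,0,-0.005,0,0,0],[0,0,0,0,0,0],[0,0,0,0,0,0],[0,0,0,0,0,0],[0,0,0,0,0,0],[0,0,0,0,0,0],[0,0,0,0,0,0],[0,0,0,0,0,0]]'
python3 - <<'E'
from bench import ctrl,camera
from h import *
c=camera("wrist");cv2.imwrite("pics/w2.png",c["color"])
print(ctrl.get_obs()["wrist_force"])
E
```

```text
time_s: 5.2
eef_pos: [0.4663, 0.1446, 0.1111]
eef_rot: [0.0, 0.973, 0.231, 0.0]
wrist_force: [-0.1, 0.1, -1.0]
opening: 0.0
grasp_force: 0.0
[-0.62273621 -0.63820973 -0.35002085]
```

View pics/w2.png

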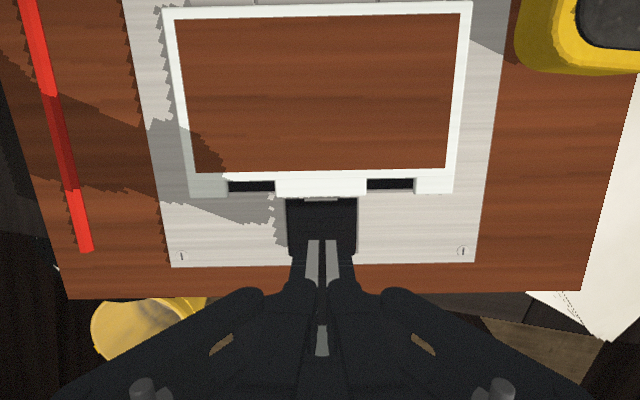

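The fingertips at (320,241) are above the front half of the tab, whose front edge is near row 252, and there's no contact yet. I'll check where that pixel ray meets the tab plane.

```bash
python3 - <<'E'
from bench import ctrl,camera
from h import *
o=ctrl.get_obs();c=camera("wrist")
T=np.array(c["hand_eye"]);M=rot(o["eef_rot"]);Mc=M@T[:3,:3];pc=np.array(o["eef_pos"])+M@T[:3,3]
xs=np.array([.884,.468,0])
print("cam x_s",(pc-o["eef_pos"])@xs,pc[2],Mc[:,2],"tcp x_s",(o["eef_pos"]-np.array([.5346,.18,0]))@xs)
for z in(.103,.108,.112,.116,.120):
    for r in (241,252): print(z,r,(toplane(c,[320,r],z,Mc,pc)-[.5346,.18,0])@xs)
E
```

```text
cam x_s 0.07669601116479452 0.27870037966777644 [-0.26830839 -0.13522876 -0.95379442] tcp x_s -0.07692308926169118
0.103 241 [-0.08472562]
0.103 252 [-0.09223925]
0.108 241 [-0.082321]
0.108 252 [-0.08962081]
0.112 241 [-0.08039731]
0.112 252 [-0.08752606]
0.116 241 [-0.07847361]
0.116 252 [-0.08543131]
0.12 241 [-0.07654991]
0.12 252 [-0.08333656]
```

```bash
python3 -m pendant '[[0,0,-0.005,0,0,0],[0,0,-0.005,0,0,0],[0,0,-0.005,0,0,0],[0,0,-0.005,0,0,0],[0,0,0,0,0,0],[0,0,0,0,0,0],[0,0,0,0,0,0],[0,0,0,0,0,0],[0,0,0,0,0,0],[0,0,0,0,0,0]]'
```

```text
time_s: 6.55
eef_pos: [0.4663, 0.1447, 0.1071]
eef_rot: [-0.0, 0.973, 0.231, 0.0]
wrist_force: [0.3, -0.4, 0.4]
opening: 0.003
grasp_force: 0.0
```

```bash
python3 -m pendant '[[0,0,-0.005,0,0,0],[0,0,0,0,0,0],[0,0,-0.005,0,0,0],[0,0,0,0,0,0],[0,0,-0.005,0,0,0],[0,0,0,0,0,0],[0,0,-0.005,0,0,0],[0,0,0,0,0,0],[0,0,0,0,0,0],[0,0,0,0,0,0]]'
python3 - <<'E'
from bench import ctrl,camera
from h import *
c=camera("wrist");cv2.imwrite("pics/w3.png",c["color"][100:330,160:480].repeat(2,0).repeat(2,1))
E
```

```text
time_s: 7.8
eef_pos: [0.4663, 0.1447, 0.1031]
eef_rot: [0.0, 0.973, 0.231, 0.0]
wrist_force: [0.0, -0.3, -0.0]
opening: -0.001
grasp_force: 0.0
```

View pics/w3.png

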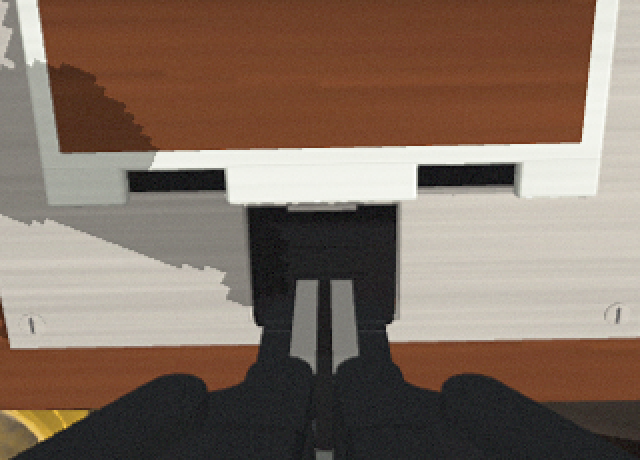

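The flap is still shut and the tips at crop (322,280) are over the tab. There's still no force, so the real tip is higher than expected. I'll keep going down.

```bash
python3 -m pendant '[[0,0,-0.005,0,0,0],[0,0,0,0,0,0],[0,0,-0.005,0,0,0],[0,0,0,0,0,0],[0,0,-0.005,0,0,0],[0,0,0,0,0,0],[0,0,-0.005,0,0,0],[0,0,0,0,0,0],[0,0,0,0,0,0],[0,0,0,0,0,0]]'
python3 - <<'E'
from bench import ctrl,camera
from h import *
print(ctrl.get_obs()["wrist_force"],ctrl.get_obs()["torque"])
c=camera("scene");cv2.imwrite("pics/s1.png",cv2.resize(c["color"][160:340,180:380],None,fx=3,fy=3,interpolation=cv2.INTER_CUBIC))
E
```

```text
time_s: 9.1
eef_pos: [0.4663, 0.1447, 0.0991]
eef_rot: [0.0, 0.973, 0.231, 0.0]
wrist_force: [-0.3, 0.4, 0.8]
opening: -0.002
grasp_force: 0.0
[-0.28350558  0.39852133  0.78675707] [-0.00165421 -0.00115887 -0.03115481]
```

View pics/s1.png

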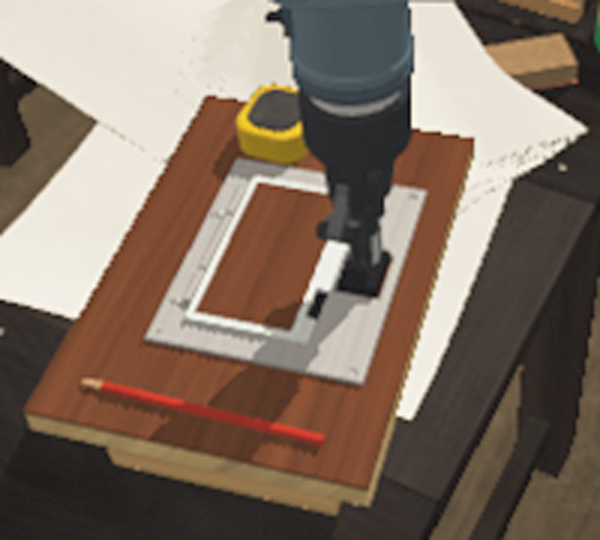

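The scene view shows the fingertips just above the tab, at about crop (370,260). I'll continue down.

```bash
python3 -m pendant '[[0,0,-0.005,0,0,0],[0,0,0,0,0,0],[0,0,-0.005,0,0,0],[0,0,0,0,0,0],[0,0,-0.005,0,0,0],[0,0,0,0,0,0],[0,0,-0.005,0,0,0],[0,0,0,0,0,0],[0,0,0,0,0,0],[0,0,0,0,0,0]]'
```

```text
time_s: 10.4
eef_pos: [0.4663, 0.1446, 0.0951]
eef_rot: [0.0, 0.973, 0.231, 0.0]
wrist_force: [0.0, -0.2, 0.1]
opening: 0.002
grasp_force: 0.0
```

I expected contact 25 mm higher, so I'll triangulate the section's true height from the first two pictures.

```bash
python3 - <<'E'
from bench import ctrl,camera
from h import *
a=camera("top");b=camera("scene")
def P(c):
    M=rot(c["rotation"]);K=np.array([[c["fx"],0,c["cx"]],[0,c["fy"],c["cy"]],[0,0,1]])
    return K@np.c_[M.T,-M.T@np.array(c["xyz"])]
s=cv2.imread("pics/scene0.png")
hs=cv2.cvtColor(s,cv2.COLOR_BGR2HSV).astype(int)
m=((hs[...,2]<60)).astype(np.uint8)*255;k=np.zeros_like(m);k[236:264,284:316]=255
cs=cv2.findContours(m&k,0,2)[0];r=cv2.minAreaRect(max(cs,key=cv2.contourArea));print(r)
# full wood outline in scene
w=((hs[...,0]<15)&(hs[...,1]>90)&(hs[...,2]>50)).astype(np.uint8)*255;k[:]=0;k[185:330,185:345]=255
q=max(cv2.findContours(w&k,0,1)[0],key=cv2.contourArea);ap=cv2.approxPolyDP(q,6,True)[:,0];print(ap.tolist())
def tri(p,q):
    X=cv2.triangulatePoints(P(a),P(b),np.array(p,float).reshape(2,1),np.array(q,float).reshape(2,1))[:,0];return X[:3]/X[3]
print("tab",tri((256.1,229.7),r[0]),tri((256.1,229.7),(301,250)))
print("proj pred tab",[ (lambda v:v[:2]/v[2])(P(c)@[.4692,.1454,.112,1]) for c in(a,b)])
for z in(.04,.06,.08,.1):print(z,[(lambda v:(v[:2]/v[2]).round(1))(P(b)@np.r_[toplane(a,p,z)[0],1]) for p in((175,199),(278,144),(316,218),(212,272))])
E
```

```text
((300.9500427246094, 250.1500244140625), (13.28156566619873, 16.127614974975586), 18.434947967529297)
[[249, 192], [188, 297], [302, 322], [337, 206], [288, 198], [278, 215], [323, 224], [299, 289], [227, 273], [263, 212], [260, 194]]
tab [0.4691385  0.1457643  0.10288285] [0.46911326 0.14568474 0.10337658]
proj pred tab [array([255.74714573, 229.55299741]), array([301.27085932, 247.52241452])]
0.04 [array([191.9, 314.1]), array([251.4, 205. ]), array([337.9, 220.9]), array([300.2, 341.3])]
0.06 [array([192.1, 307.9]), array([251.6, 200.1]), array([338.2, 215.8]), array([300.5, 334.7])]
0.08 [array([192.3, 301.5]), array([251.8, 195.2]), array([338.4, 210.6]), array([300.8, 327.9])]
0.1 [array([192.5, 294.9]), array([252., 190.]), array([338.7, 205.2]), array([301.1, 320.9])]
```

The tab triangulates to about z = 0.103 to 0.112, so the section's height is about right. The shut fingertips simply reach less far than stated, so I'll continue by feel.

```bash
python3 -m pendant '[[0,0,-0.005,0,0,0],[0,0,0,0,0,0],[0,0,-0.005,0,0,0],[0,0,0,0,0,0],[0,0,-0.005,0,0,0],[0,0,0,0,0,0],[0,0,-0.005,0,0,0],[0,0,0,0,0,0],[0,0,0,0,0,0],[0,0,0,0,0,0]]'
python3 - <<'E'
from bench import ctrl,camera
from h import *
c=camera("wrist");cv2.imwrite("pics/w4.png",c["color"])
E
```

```text
time_s: 11.75
eef_pos: [0.4663, 0.1446, 0.0911]
eef_rot: [0.0, 0.973, 0.231, 0.0]
wrist_force: [-0.7, 0.3, 0.4]
opening: -0.002
grasp_force: 0.0
```

View pics/w4.png

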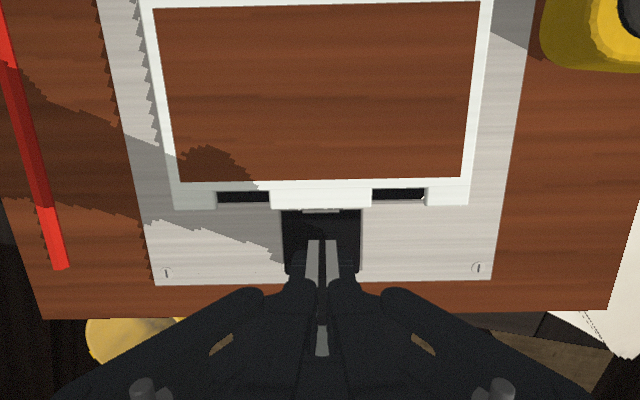

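```bash
python3 - <<'E'
from bench import ctrl,camera
from h import *
o=ctrl.get_obs();c=camera("wrist")
T=np.array(c["hand_eye"]);M=rot(o["eef_rot"]);Mc=M@T[:3,:3];pc=np.array(o["eef_pos"])+M@T[:3,3]
xs=np.array([.884,.468,0]);ys=np.array([-.468,.884,0]);o0=np.array([.5346,.180,0])
for dz in (0,-.008):
  print([((lambda d:(d[:2]/d[2]*c["fx"]+[c["cx"],c["cy"]]).round(0))(Mc.T@(o0+xs*x/1e3+ys*y/1e3+[0,0,z/1e3+dz]-pc))).tolist() for x,y,z in((-100,95,103),(-100,-95,103),(-90,20,112),(-54,26,108),(-54,-26,108))])
print(T.round(4).tolist(),c["fx"])
for h in(-.008,0,.008,.016,.025):
  for dx in(0,11):
    d=Mc.T@(o["eef_pos"]+xs*dx/1e3+[0,0,h]-pc);print(h,dx,(d[:2]/d[2]*c["fx"]+[c["cx"],c["cy"]]).round(0))
E
```

```text
[[156.0, 284.0], [490.0, 278.0], [285.0, 275.0], [270.0, 209.0], [372.0, 207.0]]
[[163.0, 276.0], [484.0, 270.0], [287.0, 267.0], [272.0, 204.0], [370.0, 202.0]]
[[0.0005, -0.9538, -0.3005, 0.0767], [1.0, 0.0005, 0.0003, 0.0005], [-0.0002, -0.3005, 0.9538, -0.1676], [0.0, 0.0, 0.0, 1.0]] 313.9249257206587
-0.008 0 [321. 229.]
-0.008 11 [320. 212.]
0 0 [321. 235.]
0 11 [320. 217.]
0.008 0 [321. 241.]
0.008 11 [320. 223.]
0.016 0 [321. 247.]
0.016 11 [320. 228.]
0.025 0 [321. 256.]
0.025 11 [320. 236.]
```

Frame and tab pixels match the prediction, so the section is where I thought. The fingertips are about 25 mm shorter than stated, which puts contact a few mm lower. Continuing.

```bash
python3 -m pendant '[[0,0,-0.005,0,0,0],[0,0,-0.005,0,0,0],[0,0,-0.005,0,0,0],[0,0,-0.005,0,0,0],[0,0,-0.005,0,0,0],[0,0,-0.005,0,0,0],[0,0,0,0,0,0],[0,0,0,0,0,0],[0,0,0,0,0,0],[0,0,0,0,0,0]]'
```

```text
time_s: 13.1
eef_pos: [0.4663, 0.1446, 0.0851]
eef_rot: [-0.0, 0.973, 0.231, -0.0]
wrist_force: [-2.2, -0.1, 4.2]
opening: 0.003
grasp_force: 2.2
```

Contact at 4.2 N. I'll press 2.5 mm further, hold, then lift up and back.

```bash
python3 -m pendant '[[0,0,-0.006,0,0,0],[0,0,-0.006,0,0,0],[0,0,0,0,0,0],[0,0,0,0,0,0],[-0.01,-0.005,0.03,0,0,0],[-0.05,-0.025,0.08,0,0,0],[-0.09,-0.045,0.1,0,0,0],[-0.09,-0.045,0.1,0,0,0],[0,0,0,0,0,0],[0,0,0,0,0,0]]'
python3 - <<'E'
from bench import ctrl,camera
from h import *
c=camera("top");cv2.imwrite("pics/t2.png",c["color"][140:276,170:320].repeat(2,0).repeat(2,1))
d=camera("wrist")["color"];cv2.imwrite("pics/w5.png",np.vstack([d[:250],cv2.resize(c["color"][140:276,170:320],(320,290)).repeat(2,1)]))
E
```

```text
time_s: 14.35
eef_pos: [0.4185, 0.1207, 0.1442]
eef_rot: [-0.0, 0.973, 0.231, 0.0]
wrist_force: [-0.5, -0.3, -0.3]
opening: 0.001
grasp_force: 0.0
```

View pics/w5.png

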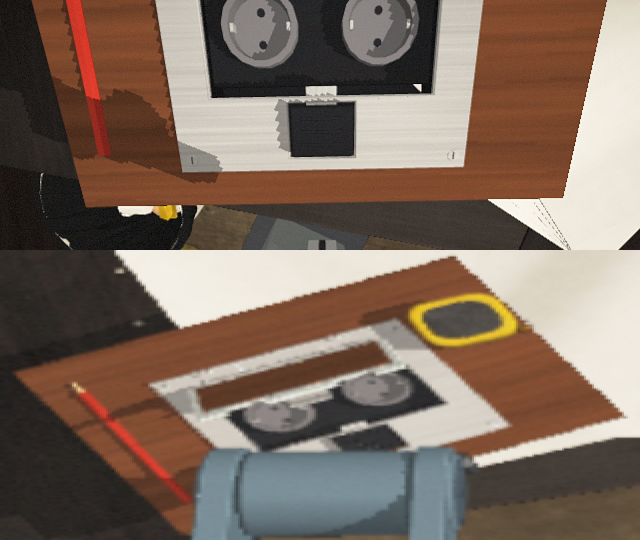

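The flap stands open with the sockets visible, and the tab is free. Contact force at TCP z ≈ 0.088 puts the tip about 23 mm above the TCP reading. I'll raise the tip to about 0.175 and push along the section's +x.

```bash
python3 -m pendant '[[0,0,0.04,0,0,0],[0.177,0.094,0,0,0,0],[0.177,0.094,0,0,0,0],[0.088,0.047,0,0,0,0],[0.0265,0.014,0,0,0,0],[0.0265,0.014,0,0,0,0],[0.0265,0.014,0,0,0,0],[0.0265,0.014,0,0,0,0],[0.0265,0.014,0,0,0,0],[0.0265,0.014,0,0,0,0]]'
python3 -m pendant '[[0.0265,0.014,0,0,0,0],[0.0265,0.014,0,0,0,0],[0.0265,0.014,0,0,0,0],[0.0265,0.014,0,0,0,0],[0.02,0.0105,0,0,0,0],[0,0,0,0,0,0],[0,0,0,0,0,0],[0,0,0,0,0,0],[0,0,0,0,0,0],[0,0,0,0,0,0]]'
```

```text
time_s: 15.7
eef_pos: [0.5389, 0.1846, 0.1528]
eef_rot: [-0.0, 0.973, 0.231, 0.0]
wrist_force: [-0.1, -1.3, 1.2]
opening: 0.0
grasp_force: 0.4
time_s: 16.95
eef_pos: [0.5637, 0.1977, 0.1528]
eef_rot: [-0.0, 0.973, 0.231, 0.0]
wrist_force: [0.3, 0.5, 0.8]
opening: 0.005
grasp_force: 0.0
```

```bash
python3 -m pendant '[[0.0265,0.014,0,0,0,0],[0.0265,0.014,0,0,0,0],[0.0265,0.014,0,0,0,0],[0,0,0,0,0,0],[0,0,0,0,0,0],[0,0,0,0,0,0],[0,0,0,0,0,0],[0,0,0,0,0,0],[0,0,0,0,0,0],[0,0,0,0,0,0]]'
python3 - <<'E'
from bench import ctrl,camera
from h import *
c=camera("top")["color"][140:276,170:320];d=camera("scene")["color"][160:330,180:380]
cv2.imwrite("pics/e1.png",np.hstack([cv2.resize(c,(400,363)),cv2.resize(d,(400,363))]))
E
```

```text
time_s: 18.2
eef_pos: [0.5777, 0.2052, 0.1523]
eef_rot: [0.001, 0.973, 0.231, -0.003]
wrist_force: [-9.6, -5.2, 5.3]
opening: -0.003
grasp_force: 5.1
```

View pics/e1.png

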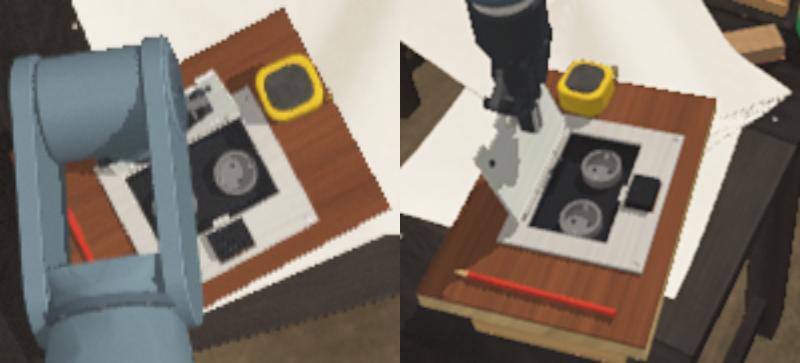

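The flap leans past upright against its stop, with the reaction force risen to 11 N, and the tab is up. I'll back off, lift clear, and check by numbers that the flap hasn't moved.

```bash
python3 -c "
from bench import camera;import numpy as np;np.save('b.npy',camera('scene')['color'])"
python3 -m pendant '[[-0.03,-0.016,0,0,0,0],[-0.1,-0.053,0,0,0,0],[-0.15,-0.08,0,0,0,0],[-0.15,-0.08,0.05,0,0,0],[-0.15,-0.08,0.1,0,0,0],[0,0,0.2,0,0,0],[0,0,0.2,0,0,0],[0,0,0,0,0,0],[0,0,0,0,0,0],[0,0,0,0,0,0]]'
python3 - <<'E'
from bench import ctrl,camera
from h import *
b=np.load('b.npy').astype(int);a=camera("scene");A=a["color"].astype(int)
M=rot(a["rotation"]);p=np.array(a["xyz"])
xs=np.array([.884,.468,0]);ys=np.array([-.468,.884,0])
for th in(1.05,1.57,1.75,1.92):   # near (+y) free corner of flap
    P=np.array([.5346,.18,.1055])+xs*(.047-.101*np.cos(th))+ys*.075+[0,0,.101*np.sin(th)]
    d=M.T@(P-p);print(th,(d[:2]/d[2]*a["fx"]+[a["cx"],a["cy"]]).round(1))
m=(np.abs(A-b).max(2)<25)[200:275,215:250];print("unchanged fraction at flap's near side",m.mean())
hs=cv2.cvtColor(a["color"],cv2.COLOR_BGR2HSV)[190:275,205:265]
mm=((hs[...,1]<60)&(hs[...,2]>90)).astype(np.uint8)
q=max(cv2.findContours(mm,0,2)[0],key=cv2.contourArea)[:,0]+[205,190];print(cv2.approxPolyDP(q,3,True)[:,0].tolist())
E
```

```text
time_s: 19.6
eef_pos: [0.4629, 0.1444, 0.2612]
eef_rot: [-0.0, 0.973, 0.231, -0.001]
wrist_force: [0.5, 0.9, -0.5]
opening: 0.001
grasp_force: 0.0
1.05 [255.9 243.5]
1.57 [232.  234.9]
1.75 [224.  233.9]
1.92 [217. 234.]
unchanged fraction at flap's near side 0.6579047619047619
[[205, 190], [212, 200], [205, 210], [205, 265], [220, 240], [234, 259], [228, 273], [264, 274], [264, 255], [260, 259], [261, 269], [244, 265], [264, 224], [264, 213], [248, 192], [264, 190]]
```

The arm is clear and touching nothing. The flap's near corner is still at about (219,239), where 1.92 rad predicts column 217 and 1.75 rad predicts 224. Handing in.

```bash
python3 -c "
from bench import ctrl;print(ctrl.hand_in())"
```

```text
the job is handed in; nothing more can be done
None
```

I pressed and released the tab, pushed the flap back to its open stop, and handed the job in at about 20 s with the arm clear; the hand-in gave no verdict, and my last look put the flap at about 1.9 rad.

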